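# Tidy the vanity: hair things, lipsticks and palette each to their own place

## Task

Put everything that was left out on the vanity back where it belongs: the comb and the barrette lying flat side by side on the white ceramic tray, one lipstick standing upright in each well of the marble stand, and the closed palette lying flat, lid up, on the mirrored tray. Set the palette down softly, without dropping it, as its pressed powder cracks, and leave the perfume bottle and the cream jar standing where they are.

Things in the scene. Friction and masses are not known exactly. Their poses are not given: they have to be found in the camera images.
- comb: Tortoiseshell (dark brown, amber flecks) acetate comb lying flat on the glass: 28 wide along its x, 130 long along its y, 6 thick. Solid spine at +x, teeth towards -x (the teeth bear a grip across the 28 mm width). Origin: centre of its underside; z up. 20 to 33 g.
- barrette: Small tortoiseshell hair barrette lying on its steel clasp: an arched acetate bar 13 wide along its x, 70 long along its y, 10 high in all; the bar's middle 26 mm is at height 6 to 10, the ends droop about 3, the clasp below it is 9 wide and 58 long. Origin: centre of its underside; z up. 13 to 21 g.
- palette: Closed clamshell make-up palette lying flat, black base and rose lid with a gold seam: 62 wide along its x, 96 long along its y, 15 thick. Gold press-button latch in the middle of its -x side (do not mind which way it faces), hinge at +x. It stays shut. Origin: centre of its underside; z up. 70 to 120 g.
- round_lipstick: Slim round lipstick tube in gold aluminium standing upright: diameter 19, 78 tall. Origin: centre of its foot; z up. 22 to 37 g.
- square_lipstick: Slim square-section lipstick tube in gold aluminium standing upright: 18 x 18 (sides along its x and y), 74 tall. Origin: centre of its foot; z up. 24 to 39 g.
- ceramic_tray: White ceramic tray with gently raised edges, for the comb and the barrette; it does not move. 140 along its x, 220 along its y. Flat floor 112 (x) by 192 (y) with rounded corners, its surface 5 above the glass; around it the edge slopes up over 14 to a rim 13 above the glass. Origin: centre of its underside, on the glass.
- lipstick_stand: Marble lipstick stand with two open square wells side by side along its y, one for each lipstick (either one in either well); it does not move. Outside 54 (x) by 100 (y) by 34 high; each well 40 by 40, centred at y = +23 and y = -23 in its own frame, its floor 6 above the glass, the wall between them 6 thick. Origin: centre of its underside, on the glass.
- mirror_tray: Small mirrored tray with a low brass gallery rail, for the palette; it does not move. Outside 132 (x) by 140 (y); inside 124 (x) by 132 (y), its floor 5 above the glass, the rail's top 14 above the glass. Origin: centre of its underside, on the glass.
- perfume: Bystander: amber glass perfume bottle with a black cap, 34 (x) by 50 (y), 85 tall, loose, 200 g. Origin: centre of its underside.
- cream_jar: Bystander: round green glass cream jar with a white lid, diameter 57, 44 tall, loose, 160 g. Origin: centre of its underside.
Mind the look-alikes: they are no part of the job. Of the things like the mirror_tray, leave any that is pink; of the rest the smaller one is meant.

How it is judged:
At the end, for the whole second after the job is handed in: Comb and barrette lie flat (0.05 rad) on the ceramic tray's floor, not on its edge or each other; one lipstick stands upright (0.08 rad) on the floor of each well; the palette lies flat, lid up (0.05 rad), on the mirrored tray inside its rail; all at rest (below 0.01 m/s) (x of comb in the frame of ceramic_tray between -0.043 and 0.043 m and y of comb in the frame of ceramic_tray between -0.045 and 0.045 m and z of comb in the frame of ceramic_tray between 0.002 and 0.0075 m and angle between each of comb, barrette, palette's own z axis and vertical below 0.05 rad and linear speed of each of comb, barrette, palette, round_lipstick, square_lipstick below 0.01 m/s and angular speed of each of comb, barrette, palette, round_lipstick, square_lipstick below 0.1 rad/s and x of barrette in the frame of ceramic_tray between -0.052 and 0.052 m and y of barrette in the frame of ceramic_tray between -0.093 and 0.093 m and z of barrette in the frame of ceramic_tray between 0.002 and 0.0075 m and x of palette in the frame of mirror_tray between -0.034 and 0.034 m and y of palette in the frame of mirror_tray between -0.037 and 0.037 m and z of palette in the frame of mirror_tray between 0.002 and 0.0075 m and angle between each of round_lipstick, square_lipstick's own z axis and vertical below 0.08 rad and ((x of round_lipstick in the frame of lipstick_stand between -0.013 and 0.013 m and y of round_lipstick in the frame of lipstick_stand between 0.01 and 0.036 m and z of round_lipstick in the frame of lipstick_stand between 0.003 and 0.009 m and x of square_lipstick in the frame of lipstick_stand between -0.013 and 0.013 m and y of square_lipstick in the frame of lipstick_stand between -0.036 and -0.01 m and z of square_lipstick in the frame of lipstick_stand between 0.003 and 0.009 m) or (x of round_lipstick in the frame of lipstick_stand between -0.013 and 0.013 m and y of round_lipstick in the frame of lipstick_stand between -0.036 and -0.01 m and z of round_lipstick in the frame of lipstick_stand between 0.003 and 0.009 m and x of square_lipstick in the frame of lipstick_stand between -0.013 and 0.013 m and y of square_lipstick in the frame of lipstick_stand between 0.01 and 0.036 m and z of square_lipstick in the frame of lipstick_stand between 0.003 and 0.009 m))); the robot touches nothing.
It fails at once if the palette is dropped or banged down: faster than 0.7 m/s while less than 30 mm above the glass (height (world z) of palette below 0.03 m and linear speed of palette above 0.7 m/s).
It fails at once if the perfume bottle is moved more than 15 mm or tipped (distance of perfume from where it was at the start of the episode above 0.015 m or angle between perfume's own z axis and vertical above 0.25 rad).
It fails at once if the cream jar is moved more than 15 mm or tipped (distance of cream_jar from where it was at the start of the episode above 0.015 m or angle between cream_jar's own z axis and vertical above 0.25 rad).
It also fails if it takes over 134 s, if anything falls off the work surface, if the arm or the gripper's body presses on something with over 40 N, if the wrist force passes 120 N, or if a joint passes its speed limit or range.

## Robot

A 7-joint arm with a two-finger parallel gripper is mounted at the origin on the work surface. World frame = base frame: x ahead of the robot, y to its left, z up, the work surface at z = 0. Lengths are in m, angles in rad, forces in N, time in s.
With the tool pointing down it reaches from about 0.35 to 0.9 m from the base axis. Payload 19.9 kg.
Tool frame: the origin (TCP) lies between the finger pads; the fingertips stand 25 mm ahead of it and the grasp point (between the pads) lies 6 mm ahead of it; z points along the fingers, y is the line along which they close (so a half turn about z gives the same grasp; the last joint's range is limited). The gripper opens to 94 mm and grips with 3 to 60 N. Pads are 16 mm wide; open, the fingers measure 119 mm over their backs; the gripper's body (75 mm by 177 mm) begins 78 mm behind the grasp point.
Start: joints at [1.123, 0.417, -0.01, 1.614, 0.005, 1.111, -0.053], TCP at [0.247, -0.574, 0.23] pointing down, gripper open.
Joint ranges: [-2.81, 2.81], [-0.39, 2.02], [-1.27, 1.25], [0.06, 2.57], [-1.19, 4.33], [0.19, 2], [-2.82, 2.82]. Speed limits (rad/s): [1.89, 1.89, 2.39, 2.39, 3.01, 3.01, 3.01].

## Interface

Orientations are given as a unit quaternion [x, y, z, w].
In Python, from rig import * gives the robot as it stands.
- The arm moves only by the shell command python3 -m jog 'ROWS' [OPENING] [FORCE]. ROWS is JSON, a list that holds one entry, the list of rows, each a list of 4 numbers: the shift along the world's x, y, z in cm, then the turn about the world's z in degrees. A call has 1 to 10 rows; each row shifts and turns the commanded pose from where the row before left it; what a row does not reach is not made up. A row lasts 1/12 s, in which the tool goes at most 41.7 mm and 7.16 degrees, less where a joint would pass 70% of its speed; a pose out of reach is approached as far as the arm can. A call is refused whole if a number of a shift passes 4.17 or a number of a turn 7.16, either way. A call with a gripper value outside its range is refused whole. OPENING is the closure in counts, from 0 (fully open) to 255 (shut), set as the call begins (- or left out, the last holds). The fingers move at their own pace and stop on an object; FORCE is the grip in N (left out, the last holds). Time passes only in rows, so rows that do not move let the fingers close. It gives the time, the measured TCP pose, the force, the opening and the grip force at its end, in the units of the state.
- read_state(): the state, without advancing time (a new reading comes with each control period).
- read_camera(name): name is "scene" or "top" or "wrist"; returns (picture, depth): 384x512x3 uint8, red, green, blue; 384x512 float32, m along the optical axis (not along the pixel's ray), 0 where there is no reading.
- calibration(name): a dict with "fx", "fy", "cx", "cy" (pixels), "rvec" (rotation vector, rad) and "tvec" (3), from world to camera coordinates, as OpenCV has them. Camera axes: x right, y down, z forward; pixel columns grow to the right and rows downward; lengths in m; the calibration is good to about 2 mm. A picture is of the moment at which its call begins: read the wrist's pose just before it. calibration takes no time and is no camera call; for the wrist camera it gives the pose at the moment of the call.
- hand_in(): hands the job in; it is judged then, once.
The state is a dict: "time_s": time; "qpos": joint angles; "qd": joint speeds; "joint_torque": joint torques, N m; "tool_pos": TCP position; "tcp_rot": TCP orientation; "force": force on the tool from outside, world axes, zero at the start; "torque": the same for the moment, N m; "grip_width": opening from 0.0 (shut) to 1.0 (fully open); "grip_force": force on a finger pad.
Only numpy, scipy, OpenCV 4.12 (cv2) and the standard library are available. Lean on these libraries where they do the work, as an engineer would, in place of code of your own. Each camera call takes 0.05 s, during which the arm holds its last target. There are 200 camera calls.

## Working session

There is one attempt and no reset: what is moved stays moved. The work goes in short steps, Python scripts to look and compute and a shell command to move; the robot and the scene stay as the last step left them, time stands still between calls to the robot, and variables do not carry over. Pictures are saved under pics/ and viewed, at most 14 in all, crops included, and the job is handed in when it is done.

```bash
mkdir -p pics; ls; cat > h.py <<'E'
from rig import *
import numpy as np, cv2
def snap(name):
    c=calibration(name); im,d=read_camera(name)
    np.savez(f'{name}.npz',im=im,d=d,**{k:np.array(v) for k,v in c.items()})
    return im,d,c
def load(name):
    z=np.load(f'{name}.npz'); return z['im'],z['d'],z
def xyz(d,c):
    v,u=np.indices(d.shape); P=np.stack([(u-c['cx'])/c['fx']*d,(v-c['cy'])/c['fy']*d,d],-1)
    R=cv2.Rodrigues(np.array(c['rvec'],float))[0]
    return (P-np.array(c['tvec'],float).reshape(3))@R
def save(im,fn,s=1.5):
    cv2.imwrite(f'pics/{fn}.png',cv2.resize(im,None,fx=s,fy=s,interpolation=cv2.INTER_CUBIC)[...,::-1])
E
python3 - <<'E'
from h import *
for n in('top','scene'):
    im,d,c=snap(n); save(im,n+'0'); print(n,c)
print(read_state())
E
```

```text
pics
top {'fx': 352.3775147629766, 'fy': 352.3775147629766, 'cx': 257.87173647065845, 'cy': 195.01077660231346, 'rvec': array([ 2.16366598, -2.19531593,  0.09968609]), 'tvec': array([-0.0107268,  0.4756425,  1.1316479])}
scene {'fx': 422.31124602861297, 'fy': 422.31124602861297, 'cx': 257.40959501814064, 'cy': 188.52921829559227, 'rvec': array([ 1.851844  ,  1.51015657, -0.67690248]), 'tvec': array([-0.09214261, -0.27211569,  1.52400885])}
{'time_s': 0.1, 'qpos': array([ 1.12248608,  0.417897  , -0.01030491,  1.61408778,  0.00471139,
        1.11070696, -0.05298184]), 'qd': array([ 8.74297620e-05, -4.70403413e-04,  5.43516033e-04,  4.70808828e-04,
       -3.46900802e-04, -4.80916266e-04,  7.73625611e-04]), 'joint_torque': array([ 1.25457565e-03, -8.52592063e+01,  6.39931764e-01, -4.26698327e+01,
       -4.88857948e-02,  1.62534969e-02,  1.96649643e-05]), 'tool_pos': array([ 0.24717174, -0.57371867,  0.22990963]), 'tcp_rot': array([ 9.79380944e-01,  2.02021475e-01, -1.54279516e-04, -5.15236370e-04]), 'force': array([-0.36531265, -0.53575678, -0.11187295]), 'torque': array([ 0.01646935, -0.00808377, -0.02080544]), 'grip_force': 0.0, 'grip_width': 1.0000937192806865}
```

View pics/top0.png

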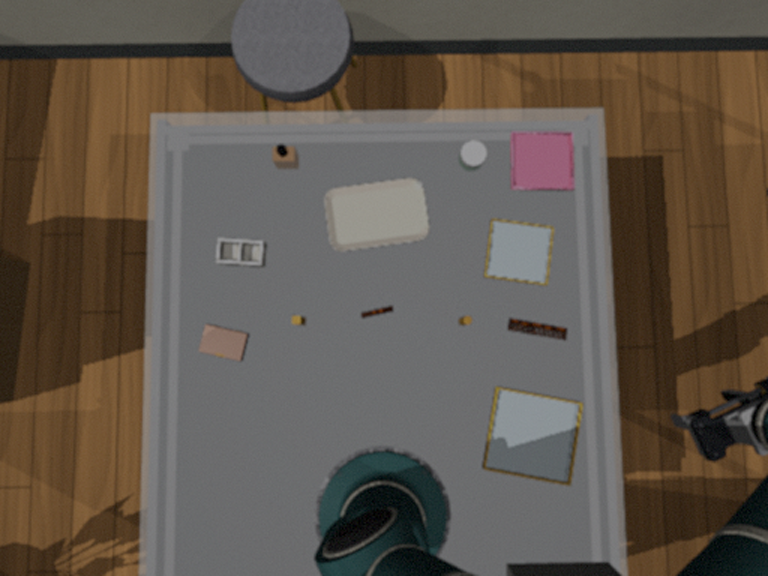

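View pics/scene0.png

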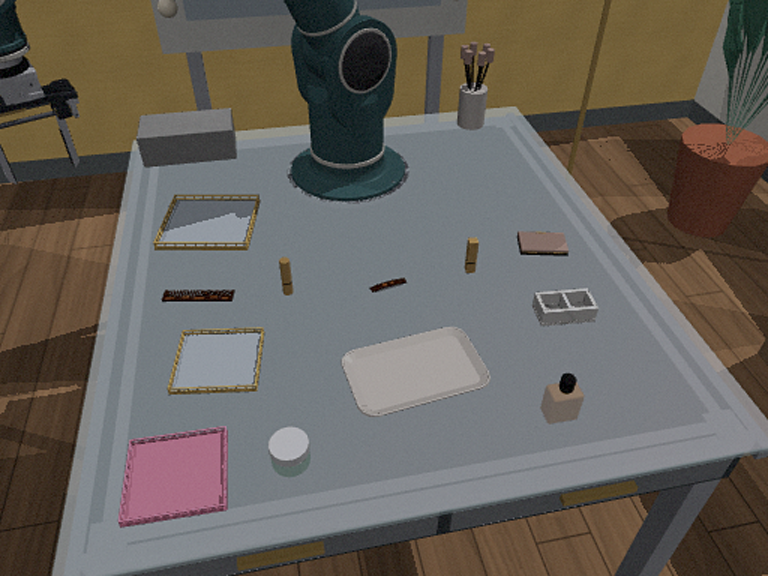

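The top view (1.5x) shows the comb (538,328), the barrette (377,312), the two lipsticks (298,320) and (466,321) and the palette (223,342). The stand is at (240,252), the ceramic tray at (377,214) and the perfume and jar at (285,155) and (473,153). The smaller non-pink mirror tray, the one I want, is at (519,252); the larger one at (533,435) is a decoy.

```bash
python3 - <<'E'
from h import *
im,d,c=load('top'); W=xyz(d,c)
bg=np.median(im[180:260,200:300].reshape(-1,3),0); print('bg',bg, 'z bg',np.median(W[240:260,200:300,2]),W[240:260,200:300,2].std())
diff=np.abs(im.astype(int)-bg).max(-1); sat=im.max(-1).astype(int)-im.min(-1)
R=dict(comb=(330,205,385,235,0.006),barrette=(236,198,266,216,.008),sq=(188,204,208,222,.07),rd=(300,204,320,222,.07),palette=(126,210,170,245,.015),stand=(138,152,182,182,.034),ceramic=(208,112,292,172,.013),mirror=(316,140,376,196,.014),perfume=(175,88,205,116,.085),jar=(300,88,330,116,.044))
K=np.array([[c['fx'],0,c['cx']],[0,c['fy'],c['cy']],[0,0,1]]); Rm=cv2.Rodrigues(c['rvec'])[0]; cam=-Rm.T@c['tvec']
print('cam',cam)
def proj(u,v,z):
    r=Rm.T@np.linalg.inv(K)@[u,v,1]; return cam+r*(z-cam[2])/r[2]
for n,(a,b,e,f,z) in R.items():
    H=W[b:f,a:e,2]; D=diff[b:f,a:e]; S=sat[b:f,a:e]
    m=((S>28)|(D>45)).astype(np.uint8)
    if n in('sq','rd','stand','perfume','jar'): m=(H>z-.012).astype(np.uint8)
    k,l,st,_=cv2.connectedComponentsWithStats(m); 
    if k<2: print(n,'none');continue
    i=1+st[1:,4].argmax(); v,u=np.where(l==i)
    P=np.array([proj(x+a,y+b,z)[:2] for x,y in zip(u,v)],np.float32)*1000
    r=cv2.minAreaRect(P); print(n,'rect c',np.round(r[0],1),'size',np.round(r[1],1),'ang',round(r[2],1),'mean',P.mean(0).round(1),'zmax',np.percentile(H[l==i],90).round(4),len(u))
cr=[im[140:250,120:390]]; save(cr[0],'crop0',2.9)
E
```

```text
bg [108. 109. 110.] z bg -5.9332129791726e-05 0.07379676630474562
cam [ 0.37597055 -0.01121606  1.16854532]
comb rect c [ 393.  -346.3] size [128.   25.2] ang 79.0 mean [ 393.  -346.3] zmax 0.0084 296
barrette rect c [435.6   5.2] size [11.1 68.6] ang 11.7 mean [435.7   5.1] zmax 0.0127 73
sq rect c [416.1 173. ] size [18.9 15.6] ang 89.2 mean [416.1 173. ] zmax 0.0754 42
rd rect c [ 411.  -180.5] size [15.7 15.6] ang 89.2 mean [ 411.  -180.5] zmax 0.0806 32
palette rect c [372.5 339. ] size [96.1 60.5] ang 76.0 mean [373.3 339.3] zmax 0.0173 524
stand rect c [566.8 301. ] size [103.  55.] ang 85.6 mean [566.8 301. ] zmax 0.0359 265
ceramic rect c [608.1  28.3] size [21.2 11.7] ang 70.5 mean [607.9  28. ] zmax 0.0078 13
mirror rect c [ 564.  -310.3] size [143.3 134.7] ang 81.3 mean [ 563.6 -311.8] zmax 0.0162 264
perfume rect c [774.2 202.1] size [22.9 18. ] ang 43.9 mean [774.  202.3] zmax 0.0868 41
jar rect c [ 775.3 -209.4] size [52.6 57.5] ang 88.5 mean [ 774.7 -208.8] zmax 0.0464 244
```

View pics/crop0.png

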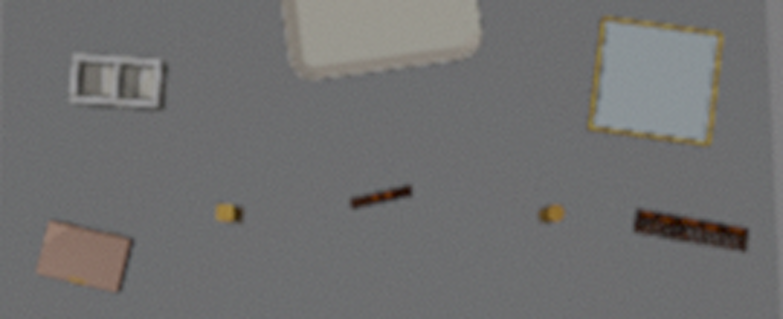

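```bash
python3 -m jog '[[[1.17,2.81,0,4.5],[1.17,2.81,0,4.5],[1.17,2.81,0,4.5],[1.17,2.81,0,4.5],[1.17,2.81,0,4.5],[1.17,2.81,0,4.5],[1.17,2.81,0,4.5]]]' 0 15; python3 -m jog '[[[1.17,2.81,0,4.5],[1.17,2.81,0,4.5],[1.17,2.81,0,4.5],[1.17,2.81,0,4.5],[1.17,2.81,0,4.5],[1.17,2.81,0,4.5],[1.17,2.81,0,4.5],[0,0,0,0],[0,0,0,0]]]'
python3 - <<'E'
from h import *
im,d,c=load('top')
cc={k:c[k] for k in c.files}; Rm=cv2.Rodrigues(c['rvec'])[0]; cam=-Rm.T@c['tvec']
a,b,e,f=205,105,300,178
g=im[b:f,a:e].min(-1); m=cv2.morphologyEx((g>135).astype(np.uint8),cv2.MORPH_OPEN,np.ones((3,3)))
k,l,st,_=cv2.connectedComponentsWithStats(m);i=1+st[1:,4].argmax();v,u=np.where(l==i)
r=np.stack([(u+a-c['cx'])/c['fx'],(v+b-c['cy'])/c['fy'],np.ones(len(u))],-1)@Rm
P=(cam+r*((.010-cam[2])/r[:,2])[:,None])[:,:2]*1000
print(cv2.minAreaRect(P.astype(np.float32)),P.mean(0))
im,d,c=snap('wrist'); save(im,'w1'); s=read_state(); print(s['tool_pos'],s['tcp_rot'],s['time_s'])
E
```

```text
time_s: 0.68
tool_pos: [0.3294, -0.3758, 0.2303]
tcp_rot: [0.887, 0.462, -0.0, -0.0]
force: [0.4, 0.2, -0.5]
grip_width: 1.0
grip_force: 0.0
time_s: 1.43
tool_pos: [0.4114, -0.1794, 0.2304]
tcp_rot: [0.729, 0.685, -0.0, -0.0]
force: [-0.6, -0.9, 0.6]
grip_width: 0.996
grip_force: 0.0
((659.1631469726562, -3.66400146484375), (122.7939453125, 203.26268005371094), 6.800336837768555) [656.63662401  -3.27179972]
[ 0.41099725 -0.18051517  0.23031673] [ 7.29468739e-01  6.84014125e-01 -1.51441865e-04 -1.12216780e-04] 1.4833
```

View pics/w1.png

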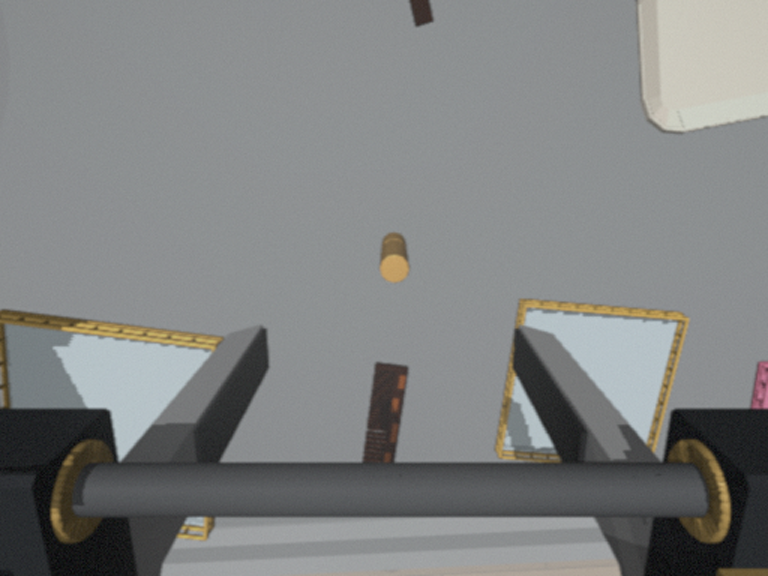

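The wrist view shows the lipstick's top disc at (395,268), with the comb below it at (385,415).

```bash
cat >> h.py <<'E'
def ray(c,u,v,z):
    "pixel (in the 1.5x picture) to world mm on plane z (m)"
    Rm=cv2.Rodrigues(np.array(c['rvec'],float))[0]; cam=-Rm.T@np.array(c['tvec'],float).reshape(3)
    r=np.array([(u/1.5-c['cx'])/c['fx'],(v/1.5-c['cy'])/c['fy'],1])@Rm
    return ((cam+r*(z-cam[2])/r[2])*1000).round(1)
E
python3 - <<'E'
from h import *
im,d,c=load('wrist'); print(ray(c,394.5,268.5,.078))
W=xyz(d,c); m=(W[...,2]>.072)&(W[...,2]<.085); m[230:]=0; v,u=np.where(m); print(W[m].min(0),W[m].max(0),W[m].mean(0),len(u),u.mean()*1.5,v.mean()*1.5)
E
```

```text
[ 413.8 -181.7   78. ]
[ 0.40430021 -0.19063438  0.07213679] [ 0.42241348 -0.17206898  0.08037667] [ 0.41310054 -0.18039194  0.07794766] 308 393.23376623376623 266.58116883116884
```

```bash
python3 -m jog '[[[0.2,-0.1,-3,0],[0,0,-3,0],[0,0,-3,0],[0,0,-3,0],[0,0,-3,0],[0,0,-1.9,0],[0,0,0,0]]]' 0 15; python3 -m jog '[[[0,0,0,0],[0,0,0,0],[0,0,0,0],[0,0,0,0],[0,0,0,0],[0,0,0,0],[0,0,0,0],[0,0,0,0],[0,0,0,0],[0,0,0,0]]]' 255 15; python3 -m jog '[[[0,0,0,0],[0,0,0,0],[0,0,0,0],[0,0,1,0],[0,0,2,0],[0,0,3,0],[0,0,3,0],[0,0,1,0]]]'
```

```text
time_s: 2.07
tool_pos: [0.4107, -0.1818, 0.0582]
tcp_rot: [0.73, 0.683, -0.001, -0.003]
force: [-0.7, 0.8, -0.7]
grip_width: 0.998
grip_force: 0.0
time_s: 2.9
tool_pos: [0.4131, -0.1816, 0.0614]
tcp_rot: [0.73, 0.684, -0.0, -0.0]
force: [-0.0, 0.0, -0.3]
grip_width: 0.329
grip_force: 0.0
time_s: 3.57
tool_pos: [0.4144, -0.1818, 0.1656]
tcp_rot: [0.729, 0.684, 0.001, 0.002]
force: [0.2, -0.4, 0.6]
grip_width: 0.198
grip_force: 15.0
```

```bash
python3 -m jog '[[[0.95,2.87,0,0],[0.95,2.87,0,0],[0.95,2.87,0,0],[0.95,2.87,0,0],[0.95,2.87,0,0],[0.95,2.87,0,0],[0.95,2.87,0,0],[0.95,2.87,0,0]]]'; python3 -m jog '[[[0.95,2.87,0,0],[0.95,2.87,0,0],[0.95,2.87,0,0],[0.95,2.87,0,0],[0.95,2.87,0,0],[0.95,2.87,0,0],[0.95,2.87,0,0],[0.95,2.87,0,0],[0,0,0,0],[0,0,0,0]]]'
python3 - <<'E'
from h import *
im,d,c=snap('wrist'); save(im,'w2'); s=read_state(); print(s['tool_pos'],s['tcp_rot'],s['grip_width'])
W=xyz(d,c); m=(W[...,2]>.028)&(W[...,2]<.038)&(abs(W[...,1]-.3)<.08)&(abs(W[...,0]-.567)<.05)
print(cv2.minAreaRect((W[m][:,:2]*1000).astype(np.float32)),m.sum())
E
```

```text
time_s: 4.23
tool_pos: [0.4892, 0.0495, 0.1619]
tcp_rot: [0.73, 0.684, -0.0, 0.0]
force: [-0.3, -0.7, -0.1]
grip_width: 0.201
grip_force: 15.0
time_s: 5.07
tool_pos: [0.5646, 0.2791, 0.1614]
tcp_rot: [0.729, 0.685, -0.0, -0.0]
force: [0.6, -0.9, 0.3]
grip_width: 0.199
grip_force: 15.0
[0.56477901 0.27760324 0.16137045] [ 7.29295655e-01  6.84198596e-01 -3.38802235e-04 -1.17582923e-04] 0.19801484564520241
((569.589111328125, 302.74560546875), (100.00472259521484, 54.0504264831543), 85.54483032226562) 2977
```

View pics/w2.png

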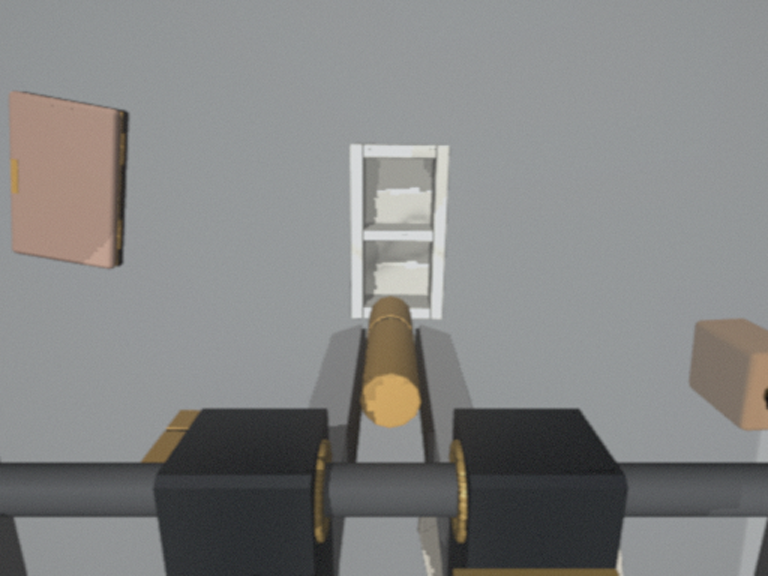

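The lipstick hangs upright in the grip at (390,350), just short of the near well (403,265), and the stand's outline is now measured. I'll lower it into that well.

```bash
python3 -m jog '[[[0.2,0.1,-1.5,0],[0,0,-2,0],[0,0,-2,0],[0,0,-1.5,0],[0,0,-1,0],[0,0,-0.7,0],[0,0,-0.4,0],[0,0,-0.2,0],[0,0,0,0],[0,0,0,0]]]'; python3 -m jog '[[[0,0,-0.05,0],[0,0,0,0],[0,0,0,0],[0,0,0,0],[0,0,0,0]]]';python3 -m jog '[[[0,0,0,0],[0,0,0,0],[0,0,0,0],[0,0,0,0],[0,0,0,0],[0,0,0,0],[0,0,0,0],[0,0,0,0]]]' 120;python3 -m jog '[[[0,0,1,0],[0,0,2,0],[0,0,3,0],[0,0,3,0],[0,0,3,0],[0,0,2,0]]]' 0
```

```text
time_s: 5.95
tool_pos: [0.5674, 0.2788, 0.0691]
tcp_rot: [0.729, 0.684, 0.0, 0.0]
force: [-0.6, -0.2, -0.2]
grip_width: 0.199
grip_force: 15.0
time_s: 6.37
tool_pos: [0.5671, 0.2786, 0.068]
tcp_rot: [0.73, 0.684, 0.0, 0.0]
force: [0.1, 0.2, -0.6]
grip_width: 0.197
grip_force: 15.0
time_s: 7.03
tool_pos: [0.5671, 0.2786, 0.0679]
tcp_rot: [0.73, 0.684, -0.0, -0.0]
force: [0.3, -1.2, 0.2]
grip_width: 0.53
grip_force: 0.0
time_s: 7.53
tool_pos: [0.5674, 0.2792, 0.2117]
tcp_rot: [0.729, 0.684, 0.001, 0.0]
force: [0.6, -0.2, 0.8]
grip_width: 0.92
grip_force: 0.0
```

```bash
python3 -m jog '[[[-2.14,-1.5,0,0],[-2.14,-1.5,0,0],[-2.14,-1.5,0,0],[-2.14,-1.5,0,0],[-2.14,-1.5,0,0],[-2.14,-1.5,0,0],[-2.14,-1.5,0,0],[0,0,0,0],[0,0,0,0],[0,0,0,0]]]'
python3 - <<'E'
from h import *
im,d,c=snap('wrist'); save(im,'w3'); s=read_state(); print(s['tool_pos'],s['tcp_rot'],s['grip_width'])
W=xyz(d,c); m=(W[...,2]>.068)&(W[...,2]<.08)&(abs(W[...,1]-.173)<.03)&(abs(W[...,0]-.416)<.03); v,u=np.where(m)
print(cv2.minAreaRect((W[m][:,:2]*1000).astype(np.float32)),m.sum(),u.mean()*1.5,v.mean()*1.5)
E
```

```text
time_s: 8.37
tool_pos: [0.4178, 0.1739, 0.2087]
tcp_rot: [0.73, 0.684, 0.001, 0.0]
force: [0.3, -0.5, -0.6]
grip_width: 1.001
grip_force: 0.0
[0.4178824  0.1740902  0.20842243] [7.29454027e-01 6.84029716e-01 4.00319536e-04 1.00620792e-04] 0.998855975476507
((418.4930114746094, 173.87850952148438), (17.76846694946289, 17.839223861694336), 85.82515716552734) 411 390.68248175182475 271.70072992700733
```

View pics/w3.png

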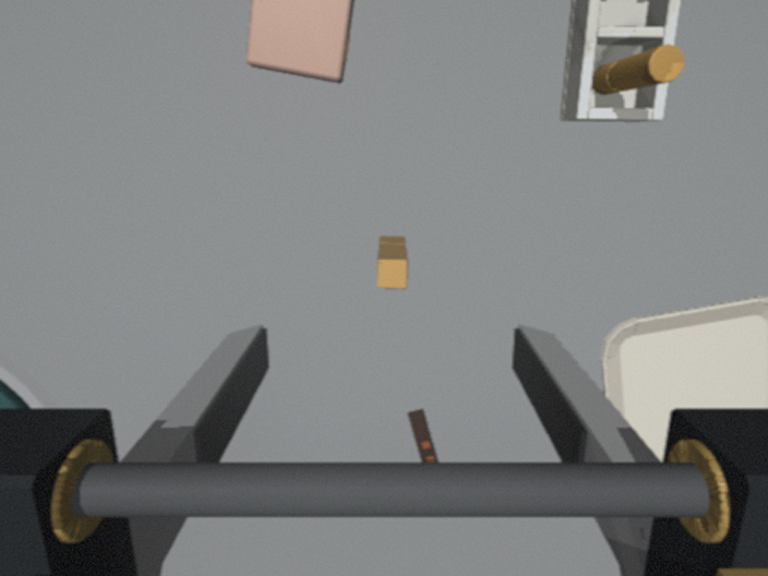

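The round lipstick stands in its well (640,70). The square one's top is at (392,272), aligned with the gripper and centred under it.

```bash
python3 -m jog '[[[0,0,-3,0],[0,0,-3,0],[0,0,-3,0],[0,0,-3,0],[0,0,-2,0],[0,0,-0.7,0],[0,0,0,0]]]' 0 15; python3 -m jog '[[[0,0,0,0],[0,0,0,0],[0,0,0,0],[0,0,0,0],[0,0,0,0],[0,0,0,0],[0,0,0,0],[0,0,0,0],[0,0,0,0],[0,0,0,0]]]' 255 15; python3 -m jog '[[[0,0,0,0],[0,0,0,0],[0,0,0,0],[0,0,0,0]]]';python3 -m jog '[[[0,0,1,0],[0,0,2,0],[0,0,3,0],[0,0,3,0],[0,0,3,0],[0,0,0,0],[0,0,0,0]]]'
```

```text
time_s: 9.0
tool_pos: [0.4167, 0.1741, 0.0597]
tcp_rot: [0.729, 0.684, -0.001, -0.001]
force: [-0.3, 0.1, -0.7]
grip_width: 1.0
grip_force: 0.0
time_s: 9.83
tool_pos: [0.4173, 0.1736, 0.0609]
tcp_rot: [0.73, 0.684, -0.0, -0.0]
force: [-0.5, -0.5, -0.9]
grip_width: 0.329
grip_force: 0.0
time_s: 10.17
tool_pos: [0.4173, 0.1736, 0.0609]
tcp_rot: [0.729, 0.684, -0.0, -0.0]
force: [0.2, -0.0, 0.2]
grip_width: 0.19
grip_force: 15.0
time_s: 10.75
tool_pos: [0.418, 0.1738, 0.1827]
tcp_rot: [0.73, 0.684, 0.001, 0.001]
force: [-0.0, -0.5, -1.1]
grip_width: 0.187
grip_force: 15.0
```

```bash
python3 -m jog '[[[1.9,1.9,0,0],[1.9,1.9,0,0],[1.9,1.9,0,0],[1.9,1.9,0,0],[1.9,1.9,0,0],[1.9,1.9,0,0],[1.9,1.9,0,0],[1.9,1.8,0,0],[0,0,0,0],[0,0,0,0]]]'; python3 -m jog '[[[0,0,-2,0],[0,0,-2,0],[0,0,-2,0],[0,0,-1,0],[0,0,0,0],[0,0,0,0]]]'
```

```text
time_s: 11.58
tool_pos: [0.5687, 0.3253, 0.1792]
tcp_rot: [0.729, 0.684, -0.001, -0.001]
force: [-1.0, -0.4, -0.5]
grip_width: 0.189
grip_force: 15.0
time_s: 12.08
tool_pos: [0.569, 0.3243, 0.1111]
tcp_rot: [0.73, 0.684, -0.0, -0.0]
force: [-0.6, -0.5, -0.1]
grip_width: 0.19
grip_force: 15.0
```

```bash
python3 -m jog '[[[0.1,0.1,-1.5,0],[0,0,-1.3,0],[0,0,-0.8,0],[0,0,-0.4,0],[0,0,-0.2,0],[0,0,0,0],[0,0,0,0],[0,0,0,0]]]'; python3 -m jog '[[[0,0,-0.1,0],[0,0,0,0],[0,0,0,0],[0,0,0,0]]]'
```

```text
time_s: 12.75
tool_pos: [0.5705, 0.3258, 0.0695]
tcp_rot: [0.73, 0.684, 0.0, 0.0]
force: [-0.3, 0.5, -0.5]
grip_width: 0.193
grip_force: 15.0
time_s: 13.08
tool_pos: [0.5703, 0.3257, 0.068]
tcp_rot: [0.73, 0.684, 0.0, 0.0]
force: [-0.7, 1.4, -1.3]
grip_width: 0.189
grip_force: 15.0
```

```bash
python3 -m jog '[[[0,0,-0.05,0],[0,0,0,0],[0,0,0,0],[0,0,0,0],[0,0,0,0],[0,0,0,0],[0,0,0,0],[0,0,0,0]]]' 120;python3 -m jog '[[[0,0,1,0],[0,0,2,0],[0,0,3,0],[0,0,3,0],[0,0,3,0],[0,0,2,0]]]' 0; python3 -m jog '[[[-2.44,0.18,0,-1.3],[-2.44,0.18,0,-1.3],[-2.44,0.18,0,-1.3],[-2.44,0.18,0,-1.3],[-2.44,0.18,0,-1.3],[-2.44,0.18,0,-1.3],[-2.44,0.18,0,-1.3],[-2.44,0.18,0,-1.3],[0,0,0,0],[0,0,0,0]]]'
python3 - <<'E'
from h import *
im,d,c=snap('wrist'); save(im,'w4'); s=read_state(); print(s['tool_pos'],s['tcp_rot'],s['grip_width'])
W=xyz(d,c); m=(W[...,2]>.010)&(W[...,2]<.022)&(abs(W[...,1]-.339)<.08)&(abs(W[...,0]-.373)<.065); v,u=np.where(m)
print(cv2.minAreaRect((W[m][:,:2]*1000).astype(np.float32)),m.sum(),u.mean()*1.5,v.mean()*1.5)
E
```

```text
time_s: 13.75
tool_pos: [0.5703, 0.3256, 0.0674]
tcp_rot: [0.73, 0.684, -0.0, -0.0]
force: [0.7, -0.3, -0.5]
grip_width: 0.527
grip_force: 0.0
time_s: 14.25
tool_pos: [0.5706, 0.3262, 0.2113]
tcp_rot: [0.729, 0.684, 0.001, 0.0]
force: [0.0, 0.3, -0.3]
grip_width: 0.917
grip_force: 0.0
time_s: 15.08
tool_pos: [0.3745, 0.3404, 0.2084]
tcp_rot: [0.788, 0.616, 0.001, 0.0]
force: [0.5, -0.1, 0.1]
grip_width: 0.997
grip_force: 0.0
[0.37539465 0.34012288 0.20820619] [7.88295957e-01 6.15295982e-01 5.15079048e-04 2.72283237e-04] 0.9930447298404186
((373.15814208984375, 342.1426696777344), (95.78073120117188, 62.73255157470703), 76.16189575195312) 5115 388.0123167155425 244.4785923753666
```

View pics/w4.png

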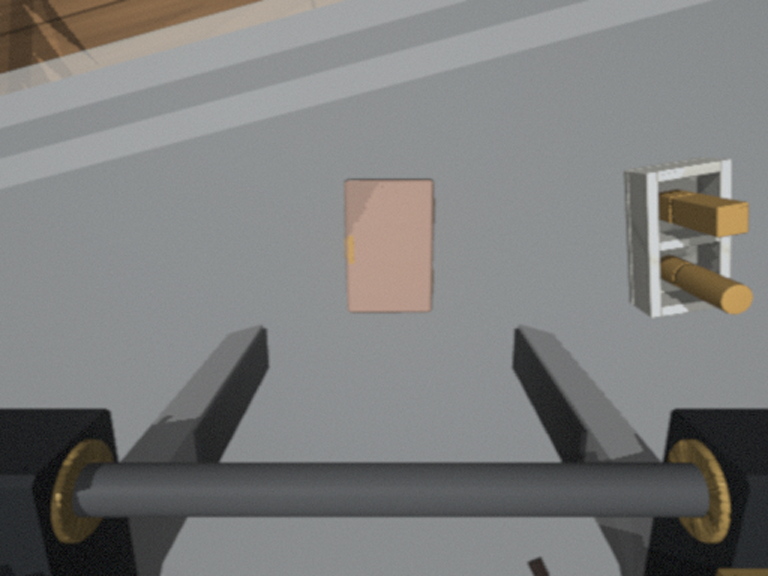

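The palette fills (345-433, 180-312), centred between the open fingers, and both lipsticks stand in the wells on the right. I'll go down with a slow finish.

```bash
python3 -m jog '[[[-0.2,0.1,-3,0],[0,0,-3,0],[0,0,-3,0],[0,0,-3,0],[0,0,-2,0],[0,0,-1.5,0],[0,0,-1,0],[0,0,-0.6,0],[0,0,0,0],[0,0,0,0]]]' 0 20; python3 -m jog '[[[0,0,-0.4,0],[0,0,-0.4,0],[0,0,-0.15,0],[0,0,0,0],[0,0,0,0]]]';  python3 -m jog '[[[0,0,0,0],[0,0,0,0],[0,0,0,0],[0,0,0,0],[0,0,0,0],[0,0,0,0],[0,0,0,0],[0,0,0,0],[0,0,0,0],[0,0,0,0]]]' 255 20; python3 -m jog '[[[0,0,0.5,0],[0,0,0.5,0],[0,0,1,0],[0,0,2,0],[0,0,2,0],[0,0,2,0],[0,0,2,0],[0,0,0,0],[0,0,0,0]]]'
```

```text
time_s: 15.97
tool_pos: [0.3735, 0.3412, 0.0369]
tcp_rot: [0.789, 0.615, 0.0, -0.0]
force: [0.1, -0.5, 0.2]
grip_width: 1.003
grip_force: 0.0
time_s: 16.38
tool_pos: [0.3731, 0.341, 0.027]
tcp_rot: [0.788, 0.615, -0.0, 0.0]
force: [-0.0, -0.1, -0.2]
grip_width: 0.999
grip_force: 0.0
time_s: 17.22
tool_pos: [0.3731, 0.341, 0.027]
tcp_rot: [0.789, 0.615, -0.0, -0.0]
force: [0.9, -1.3, 2.0]
grip_width: 0.655
grip_force: 20.0
time_s: 17.97
tool_pos: [0.3736, 0.3413, 0.1283]
tcp_rot: [0.789, 0.615, 0.001, 0.0]
force: [-0.0, -0.7, -2.1]
grip_width: 0.658
grip_force: 20.0
```

```bash
python3 -m jog '[[[0.4,-1.4,0,0],[0.87,-2.95,0,0.3],[0.87,-2.95,0,0.3],[0.87,-2.95,0,0.3],[0.87,-2.95,0,0.3],[0.87,-2.95,0,0.3],[0.87,-2.95,0,0.3],[0.87,-2.95,0,0.3]]]';python3 -m jog '[[[0.87,-2.95,0,0.3],[0.87,-2.95,0,0.3],[0.87,-2.95,0,0.3],[0.87,-2.95,0,0.3],[0.87,-2.95,0,0.3],[0.87,-2.95,0,0.3],[0.87,-2.95,0,0.3]]]';python3 -m jog '[[[0.87,-2.95,0,0.3],[0.87,-2.95,0,0.3],[0.87,-2.95,0,0.3],[0.87,-2.95,0,0.3],[0.87,-2.95,0,0.2],[0.87,-2.95,0,0],[0.87,-2.95,0,0],[0.5,-1.6,0,0],[0,0,0,0],[0,0,0,0]]]'
python3 - <<'E'
from h import *
im,d,c=snap('wrist'); save(im,'w5'); s=read_state(); print(s['tool_pos'],s['tcp_rot'],s['grip_width'])
E
```

```text
time_s: 18.63
tool_pos: [0.4377, 0.1189, 0.1264]
tcp_rot: [0.777, 0.63, -0.0, -0.0]
force: [0.7, 0.7, -0.5]
grip_width: 0.659
grip_force: 20.0
time_s: 19.22
tool_pos: [0.4986, -0.0875, 0.1263]
tcp_rot: [0.765, 0.644, -0.0, -0.0]
force: [0.9, -0.1, -1.5]
grip_width: 0.658
grip_force: 20.0
time_s: 20.05
tool_pos: [0.5642, -0.3088, 0.1257]
tcp_rot: [0.758, 0.652, -0.0, -0.001]
force: [-0.5, 0.1, -1.8]
grip_width: 0.654
grip_force: 20.0
[ 0.5643749  -0.30771767  0.12603263] [ 7.57435531e-01  6.52909423e-01 -1.18593696e-04 -8.28716058e-04] 0.6584509211061714
```

View pics/w5.png

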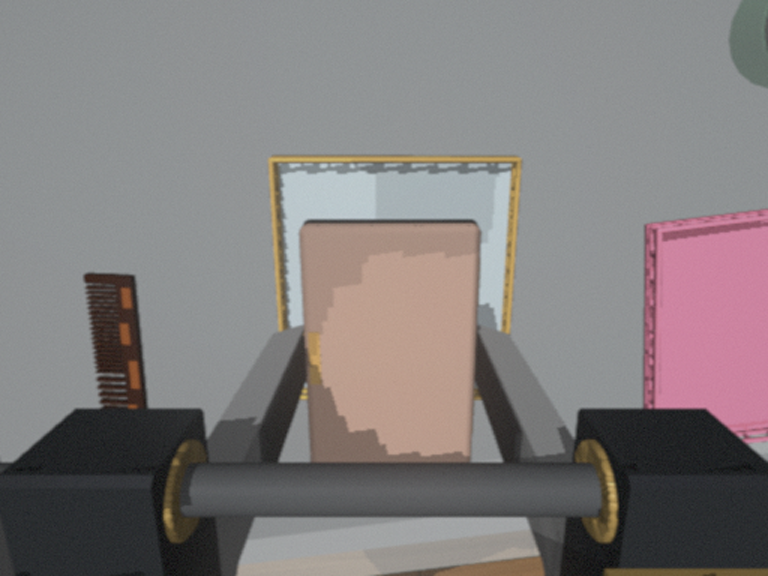

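The palette is level in the grip at (390,340). The tray's far rail runs from (269,157) to (521,157), parallel to the palette.

```bash
python3 - <<'E'
from h import *
im,d,c=load('wrist'); A=ray(c,269,157,.014);B=ray(c,521,157,.014); print(A,B,np.linalg.norm(A-B),np.degrees(np.arctan2(*(B-A)[1::-1])))
t=(B-A)/np.linalg.norm(B-A); print('centre',(A+B)/2+70*np.array([t[1],-t[0],0]))
b=np.linalg.norm
p=ray(c,302,222,.114);q=ray(c,478,220,.114); print(p,q,b(p-q))
t=(q-p)/b(q-p); print('palette',(p+q)/2+48*np.array([t[1],-t[0],0]))
E
```

```text
[ 512.3 -232.5   14. ] [ 640.3 -251.7   14. ] 129.43198986340278 -8.530765609948128
centre [ 565.91616829 -311.3255447    14.        ]
[ 542.4 -254.5  114. ] [ 600.3 -262.5  114. ] 58.45006415736425
palette [ 564.7802895  -306.04827972  114.        ]
```

```bash
python3 -m jog '[[[0.1,-0.4,-1,0],[0,0,-1.5,0],[0,0,-2,0],[0,0,-1.5,0],[0,0,-1,0],[0,0,-0.7,0],[0,0,-0.5,0],[0,0,-0.3,0],[0,0,0,0],[0,0,0,0]]]'; python3 -m jog '[[[0,0,-0.3,0],[0,0,-0.2,0],[0,0,-0.2,0],[0,0,-0.1,0],[0,0,0,0],[0,0,0,0],[0,0,0,0]]]'
```

```text
time_s: 20.93
tool_pos: [0.566, -0.3125, 0.0424]
tcp_rot: [0.758, 0.653, 0.0, 0.0]
force: [0.7, -0.1, -0.0]
grip_width: 0.656
grip_force: 20.0
time_s: 21.52
tool_pos: [0.5658, -0.3125, 0.034]
tcp_rot: [0.758, 0.653, -0.0, 0.0]
force: [-0.2, -1.0, 0.3]
grip_width: 0.653
grip_force: 20.0
```

```bash
python3 -m jog '[[[0,0,-0.05,0],[0,0,-0.05,0],[0,0,-0.05,0],[0,0,-0.05,0],[0,0,0,0],[0,0,0,0],[0,0,0,0]]]'
```

```text
time_s: 22.1
tool_pos: [0.5658, -0.3125, 0.032]
tcp_rot: [0.758, 0.653, -0.0, 0.0]
force: [-1.1, -0.5, 3.0]
grip_width: 0.661
grip_force: 20.0
```

```bash
python3 -m jog '[[[0,0,0,0],[0,0,0,0],[0,0,0,0],[0,0,0,0],[0,0,0,0]]]' 45; python3 -m jog '[[[0,0,0.5,0],[0,0,1,0],[0,0,2,0],[0,0,3,0],[0,0,3,0],[0,0,3,0],[0,0,3,0],[0,0,1.5,0]]]'; python3 -m jog '[[[-2.5,-0.46,0,-0.4],[-2.5,-0.46,0,-0.4],[-2.5,-0.46,0,-0.4],[-2.5,-0.46,0,-0.4],[-2.5,-0.46,0,-0.4],[-2.5,-0.46,0,-0.4],[-2.2,-0.46,0,0],[0,0,0,0],[0,0,0,0],[0,0,0,0]]]'
python3 - <<'E'
from h import *
im,d,c=snap('wrist'); save(im,'w6'); s=read_state(); print(s['tool_pos'],s['tcp_rot'],s['grip_width'])
W=xyz(d,c); sat=im.max(-1).astype(int); m=(sat<85)&(abs(W[...,2]-.005)<.01)&(abs(W[...,1]+.346)<.09)&(abs(W[...,0]-.393)<.045)
print(cv2.minAreaRect((W[m][:,:2]*1000).astype(np.float32)),m.sum(),W[m].mean(0))
E
```

```text
time_s: 22.52
tool_pos: [0.5658, -0.3125, 0.0319]
tcp_rot: [0.758, 0.653, -0.0, -0.0]
force: [0.3, -0.8, 0.2]
grip_width: 0.821
grip_force: 0.0
time_s: 23.18
tool_pos: [0.5668, -0.3127, 0.2069]
tcp_rot: [0.757, 0.653, 0.001, 0.002]
force: [0.7, 0.0, 0.6]
grip_width: 0.823
grip_force: 0.0
time_s: 24.02
tool_pos: [0.3944, -0.3446, 0.2027]
tcp_rot: [0.771, 0.637, 0.0, 0.001]
force: [-0.1, -0.7, -0.6]
grip_width: 0.821
grip_force: 0.0
[ 0.39469987 -0.34439299  0.2024742 ] [7.70724707e-01 6.37168136e-01 1.67801032e-04 4.05919830e-04] 0.8196194273935882
((393.9865417480469, -345.5325012207031), (128.02728271484375, 26.114416122436523), 79.057373046875) 1279 [ 0.39494419 -0.34997971  0.0057026 ]
```

View pics/w6.png

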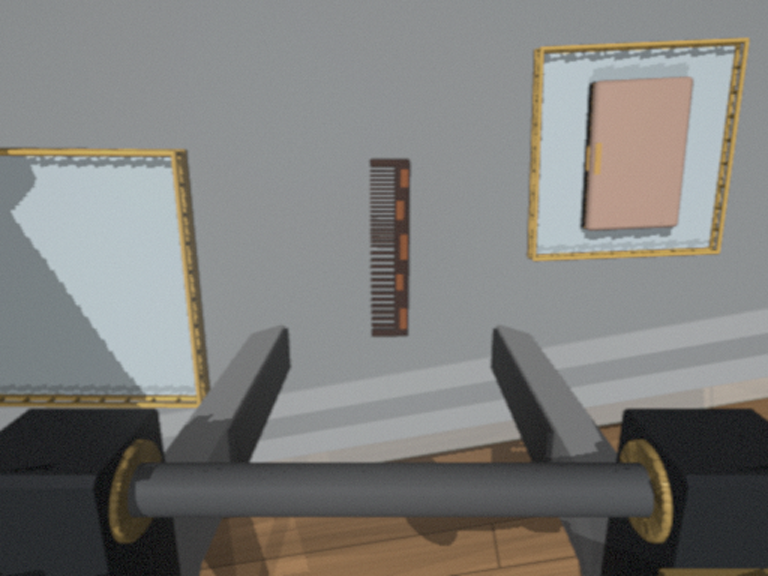

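The palette lies inside the mirror tray (640,155). The comb spans (370-410, 160-336), centred and parallel to the pads.

```bash
python3 -m jog '[[[-0.05,-0.1,-3,0],[0,0,-3,0],[0,0,-3,0],[0,0,-3,0],[0,0,-2,0],[0,0,-1.5,0],[0,0,-0.8,0],[0,0,-0.4,0],[0,0,0,0],[0,0,0,0]]]' 100 15; python3 -m jog '[[[0,0,-0.4,0],[0,0,-0.3,0],[0,0,-0.15,0],[0,0,0,0],[0,0,0,0]]]'
```

```text
time_s: 24.9
tool_pos: [0.3939, -0.3458, 0.0356]
tcp_rot: [0.771, 0.637, 0.0, 0.0]
force: [0.1, 0.1, 0.5]
grip_width: 0.608
grip_force: 0.0
time_s: 25.32
tool_pos: [0.3933, -0.3457, 0.0265]
tcp_rot: [0.771, 0.637, -0.0, -0.0]
force: [0.4, 0.1, -0.3]
grip_width: 0.609
grip_force: 0.0
```

```bash
python3 -m jog '[[[0,0,0,0],[0,0,0,0],[0,0,0,0],[0,0,0,0],[0,0,0,0],[0,0,0,0],[0,0,0,0],[0,0,0,0]]]' 255 15; python3 -m jog '[[[0,0,0.5,0],[0,0,0.5,0],[0,0,1,0],[0,0,2,0],[0,0,2,0],[0,0,2,0],[0,0,2,0],[0,0,0,0],[0,0,0,0]]]'
python3 - <<'E'
import numpy as np
a=np.radians(6.8); X=np.array([np.cos(a),np.sin(a)]);Y=np.array([-X[1],X[0]]); C=np.array([659,-3])
for x in(-22,30): print(x,C+x*X)
E
```

```text
time_s: 25.98
tool_pos: [0.3933, -0.3457, 0.0264]
tcp_rot: [0.771, 0.637, -0.0, 0.0]
force: [-0.5, 0.5, 1.2]
grip_width: 0.293
grip_force: 15.0
time_s: 26.73
tool_pos: [0.3937, -0.3461, 0.128]
tcp_rot: [0.771, 0.637, -0.0, 0.001]
force: [-0.5, -0.2, -0.8]
grip_width: 0.297
grip_force: 15.0
-22 [637.15475882  -5.6048873 ]
30 [6.88788965e+02 5.52119049e-01]
```

```bash
python3 -m jog '[[[0.8,1.2,0,0],[1.74,2.43,0,1.3],[1.74,2.43,0,1.3],[1.74,2.43,0,1.3],[1.74,2.43,0,1.3],[1.74,2.43,0,1.3],[1.74,2.43,0,1.3],[1.74,2.43,0,1.3]]]';python3 -m jog '[[[1.74,2.43,0,1.3],[1.74,2.43,0,1.3],[1.74,2.43,0,1.3],[1.74,2.43,0,1.3],[1.74,2.43,0,1.3],[1.74,2.43,0,1.3],[0.9,1.2,0,0.7],[0,0,0,0],[0,0,0,0],[0,0,0,0]]]'
python3 - <<'E'
from h import *
im,d,c=snap('wrist'); save(im,'w7'); s=read_state(); print(s['tool_pos'],s['tcp_rot'],s['grip_width'])
E
```

```text
time_s: 27.4
tool_pos: [0.5233, -0.1621, 0.1259]
tcp_rot: [0.718, 0.696, -0.0, -0.0]
force: [-0.5, -1.1, -0.3]
grip_width: 0.293
grip_force: 15.0
time_s: 28.23
tool_pos: [0.6358, -0.0071, 0.1259]
tcp_rot: [0.665, 0.747, -0.001, -0.0]
force: [0.3, -0.3, 0.1]
grip_width: 0.293
grip_force: 15.0
[ 0.63584764 -0.00734204  0.12612847] [ 6.65207853e-01  7.46658004e-01 -5.76349751e-04 -6.62159147e-05] 0.29323231466760113
```

View pics/w7.png

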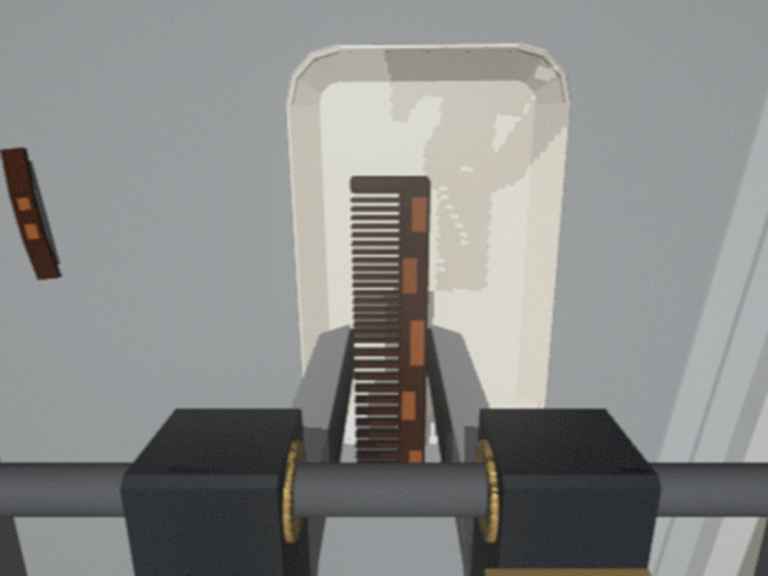

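The comb is level in the grip at (390,320). The tray's rim runs from x = 288 to 570 at row 105, and its far edge is at row 45.

```bash
python3 - <<'E'
from h import *
im,d,c=load('wrist'); z=.013
L1,L2=ray(c,288,110,z),ray(c,303,370,z);R1,R2=ray(c,570,110,z),ray(c,545,400,z);F=ray(c,430,45,z)
print(L1,L2,R1,R2,F)
for p,q in((L1,L2),(R1,R2)): print(np.degrees(np.arctan2(*(p-q)[1::-1])))
a=np.radians(6.8);X=np.array([np.cos(a),np.sin(a),0]);Y=np.array([-X[1],X[0],0])
xl=(L1@X+L2@X)/2; xr=(R1@X+R2@X)/2; print(xl,xr,xr-xl); cy=F@Y-110; C=(xl+xr)/2*X+cy*Y; print('C',C)
T=np.array([637,-7,0]); print('TCP in tray',(np.array([635.9,-7.3,0])-C)@X,(np.array([635.9,-7.3,0])-C)@Y)
E
```

```text
[573.8  76.9  13. ] [591.3 -65.4  13. ] [714.9  93.3  13. ] [734.6 -68.2  13. ] [640.8 115.1  13. ]
97.01100984404621
96.95466269970656
579.1328795652255 721.1377218024593 142.0048422372338
C [654.0376325    5.89921619   0.        ]
TCP in tray -19.572883047532933 -10.958798747538271
```

```bash
python3 -m jog '[[[-0.1,1,-1,0],[0,0,-1.5,0],[0,0,-2,0],[0,0,-1.5,0],[0,0,-1,0],[0,0,-0.7,0],[0,0,-0.5,0],[0,0,-0.3,0],[0,0,0,0],[0,0,0,0]]]'; python3 -m jog '[[[0,0,-0.3,0],[0,0,-0.2,0],[0,0,-0.2,0],[0,0,-0.1,0],[0,0,-0.1,0],[0,0,0,0],[0,0,0,0]]]'; python3 -m jog '[[[0,0,-0.05,0],[0,0,-0.05,0],[0,0,0,0],[0,0,0,0],[0,0,0,0]]]'
```

```text
time_s: 29.12
tool_pos: [0.6358, 0.0042, 0.0419]
tcp_rot: [0.665, 0.747, 0.0, 0.0]
force: [-0.1, 0.4, 0.8]
grip_width: 0.297
grip_force: 15.0
time_s: 29.7
tool_pos: [0.6355, 0.0042, 0.0324]
tcp_rot: [0.665, 0.747, -0.0, -0.0]
force: [0.1, -0.4, -0.2]
grip_width: 0.296
grip_force: 15.0
time_s: 30.12
tool_pos: [0.6355, 0.0042, 0.0315]
tcp_rot: [0.665, 0.747, -0.0, 0.0]
force: [-0.4, -0.0, 2.0]
grip_width: 0.294
grip_force: 15.0
```

```bash
python3 -m jog '[[[0,0,0,0],[0,0,0,0],[0,0,0,0],[0,0,0,0],[0,0,0,0]]]' 143; python3 -m jog '[[[0,0,0.5,0],[0,0,1,0],[0,0,2,0],[0,0,3,0],[0,0,3,0],[0,0,3,0],[0,0,3,0],[0,0,1.5,0]]]'; python3 -m jog '[[[-2.5,0,0,0.7],[-2.5,0,0,0.7],[-2.5,0,0,0.7],[-2.5,0,0,0.7],[-2.5,0,0,0.7],[-2.5,0,0,0.7],[-2.5,0.1,0,0.7],[-2.4,0,0,0.1],[0,0,0,0],[0,0,0,0]]]'
python3 - <<'E'
from h import *
im,d,c=snap('wrist'); save(im,'w8'); s=read_state(); print(s['tool_pos'],s['tcp_rot'],s['grip_width'])
W=xyz(d,c); sat=im.max(-1).astype(int)-im.min(-1); m=((sat>30)|(im.max(-1)<75))&(abs(W[...,2]-.006)<.012)&(abs(W[...,1]-.005)<.06)&(abs(W[...,0]-.436)<.03)
print(cv2.minAreaRect((W[m][:,:2]*1000).astype(np.float32)),m.sum(),W[m].mean(0))
E
```

```text
time_s: 30.53
tool_pos: [0.6355, 0.0042, 0.0314]
tcp_rot: [0.665, 0.747, -0.0, -0.0]
force: [-0.5, 0.6, -0.5]
grip_width: 0.436
grip_force: 0.0
time_s: 31.2
tool_pos: [0.6365, 0.0046, 0.2063]
tcp_rot: [0.664, 0.747, 0.001, 0.002]
force: [-0.0, 0.3, 0.2]
grip_width: 0.438
grip_force: 0.0
time_s: 32.03
tool_pos: [0.4362, 0.005, 0.2025]
tcp_rot: [0.631, 0.776, -0.0, 0.001]
force: [0.3, -0.2, 0.6]
grip_width: 0.44
grip_force: 0.0
[0.43698279 0.0050988  0.2023917 ] [6.31392062e-01 7.75463187e-01 1.88625717e-04 9.34797435e-04] 0.43938519149718785
((438.6213684082031, -3.971616744995117), (9.767162322998047, 47.28388214111328), 11.505036354064941) 275 [ 0.43893406 -0.00495781  0.00967314]
```

View pics/w8.png

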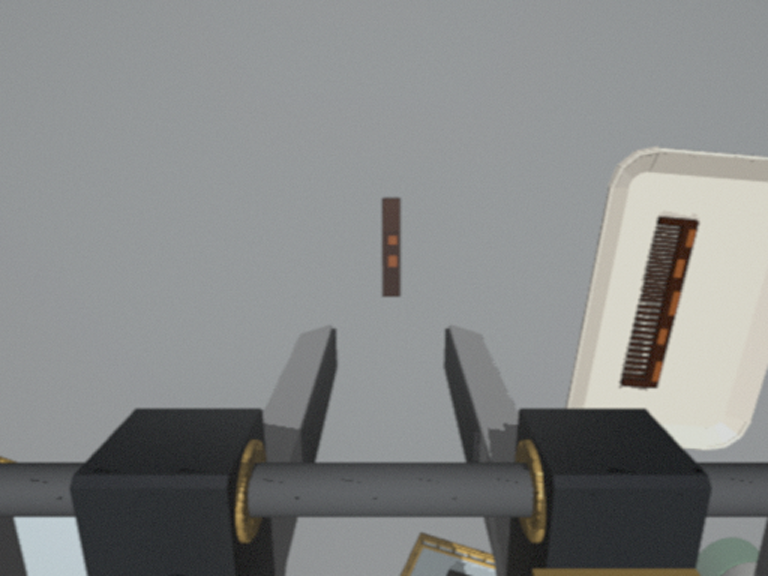

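The barrette spans (382-400, 198-296), parallel to the pads. The comb lies flat on the tray floor at (660,300).

```bash
python3 - <<'E'
from h import *
im,d,c=load('wrist')
print('bar',ray(c,391,198,.007),ray(c,391,296,.007),ray(c,391,247,.01))
print('comb',ray(c,678,217,.011),ray(c,640,386,.011))
E
```

```text
bar [429.4  41.    7. ] [443.8 -28.5   7. ] [436.3   7.8  10. ]
comb [625.8  68.8  11. ] [643.1 -59.2  11. ]
```

```bash
python3 -m jog '[[[0,0.1,-3,0],[0,0,-3,0],[0,0,-3,0],[0,0,-3,0],[0,0,-2,0],[0,0,-1.5,0],[0,0,-0.8,0],[0,0,-0.4,0],[0,0,0,0],[0,0,0,0]]]' 143 12; python3 -m jog '[[[0,0,-0.4,0],[0,0,-0.3,0],[0,0,-0.1,0],[0,0,0,0],[0,0,0,0]]]'; python3 -m jog '[[[0,0,0,0],[0,0,0,0],[0,0,0,0],[0,0,0,0],[0,0,0,0],[0,0,0,0],[0,0,0,0],[0,0,0,0]]]' 255 12; python3 -m jog '[[[0,0,0.5,0],[0,0,0.5,0],[0,0,1,0],[0,0,2,0],[0,0,2,0],[0,0,2,0],[0,0,2,0],[0,0,0,0],[0,0,0,0]]]'
```

```text
time_s: 32.92
tool_pos: [0.4371, 0.0063, 0.035]
tcp_rot: [0.631, 0.776, 0.0, 0.0]
force: [-1.1, 0.2, 0.9]
grip_width: 0.442
grip_force: 0.0
time_s: 33.33
tool_pos: [0.4365, 0.0062, 0.0265]
tcp_rot: [0.631, 0.776, -0.0, 0.0]
force: [0.5, 0.2, 0.4]
grip_width: 0.441
grip_force: 0.0
time_s: 34.0
tool_pos: [0.4365, 0.0062, 0.0264]
tcp_rot: [0.631, 0.776, -0.0, -0.0]
force: [-1.3, 0.7, 1.7]
grip_width: 0.136
grip_force: 12.0
time_s: 34.75
tool_pos: [0.437, 0.006, 0.1277]
tcp_rot: [0.631, 0.775, 0.0, 0.001]
force: [-1.2, -0.5, -1.4]
grip_width: 0.135
grip_force: 12.0
```

```bash
python3 -m jog '[[[1.5,0,0,0],[2.5,0,0,-0.7],[2.5,0,0,-0.7],[2.5,0,0,-0.7],[2.5,0,0,-0.7],[2.5,0,0,-0.7],[2.5,0,0,-0.7],[2.5,0.3,0,-0.7],[2.5,0,0,0]]]'; python3 -m jog '[[[2.2,0,0,0],[1,0,0,0],[0,0,0,0],[0,0,0,0],[0,0,0,0]]]'; python3 - <<'E'
from h import *
im,d,c=snap('wrist'); save(im,'w9'); s=read_state(); print(s['tool_pos'],s['tcp_rot'],s['grip_width'])
E
```

```text
time_s: 35.5
tool_pos: [0.6521, 0.0098, 0.1253]
tcp_rot: [0.664, 0.748, -0.001, -0.001]
force: [0.1, 0.3, -0.2]
grip_width: 0.133
grip_force: 12.0
time_s: 35.92
tool_pos: [0.6825, 0.0093, 0.1258]
tcp_rot: [0.664, 0.748, -0.0, -0.0]
force: [-0.0, 0.8, -0.6]
grip_width: 0.135
grip_force: 12.0
[0.68257704 0.00921131 0.12615648] [ 6.63777775e-01  7.47929701e-01 -4.00471368e-04 -2.59062044e-04] 0.13127683171586063
```

View pics/w9.png

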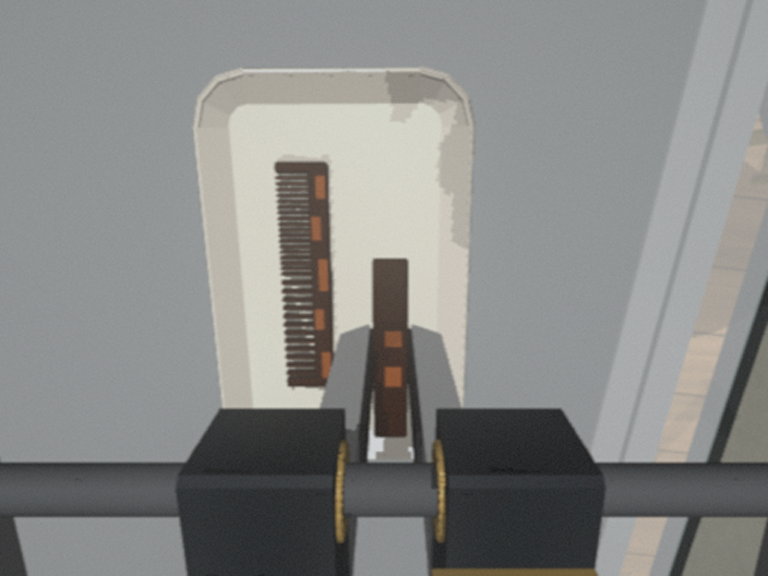

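The comb lies parallel to the tray at (303,275). The barrette is held at (390,350) above free floor, so I'll set it down.

```bash
python3 -m jog '[[[0,0,-1,0],[0,0,-1.5,0],[0,0,-2,0],[0,0,-1.5,0],[0,0,-1,0],[0,0,-0.7,0],[0,0,-0.5,0],[0,0,-0.3,0],[0,0,0,0],[0,0,0,0]]]'; python3 -m jog '[[[0,0,-0.3,0],[0,0,-0.2,0],[0,0,-0.2,0],[0,0,-0.1,0],[0,0,-0.1,0],[0,0,-0.05,0],[0,0,0,0],[0,0,0,0],[0,0,0,0]]]'
```

```text
time_s: 36.8
tool_pos: [0.6838, 0.0093, 0.0419]
tcp_rot: [0.664, 0.748, 0.0, 0.0]
force: [0.6, -0.7, -0.1]
grip_width: 0.134
grip_force: 12.0
time_s: 37.55
tool_pos: [0.6835, 0.0092, 0.032]
tcp_rot: [0.664, 0.748, 0.0, 0.0]
force: [0.6, 0.7, -0.2]
grip_width: 0.137
grip_force: 12.0
```

```bash
python3 -m jog '[[[0,0,-0.05,0],[0,0,-0.05,0],[0,0,0,0],[0,0,0,0]]]';python3 -m jog '[[[0,0,0,0],[0,0,0,0],[0,0,0,0],[0,0,0,0],[0,0,0,0]]]' 195; python3 -m jog '[[[0,0,0.5,0],[0,0,1,0],[0,0,2,0],[0,0,3,0],[0,0,3,0],[0,0,3,0],[0,0,3,0],[0,0,3,0]]]';python3 -m jog '[[[-2,-3,1,0],[-2,-3,1,0],[-2,-3,1,0],[-2,-3,1,0],[-2,-3,1,0],[-2,-3,1,0],[-2,-3,1,0],[-2,-3,1,0],[0,0,0,0],[0,0,0,0]]]'
python3 - <<'E'
from h import *
im,d,c=snap('top'); a=im[80:260,110:400]; save(a,'end',2.7)
im,d,c=snap('scene'); save(im[120:330,80:430],'end2',2.2)
E
```

```text
time_s: 37.88
tool_pos: [0.6836, 0.0092, 0.0315]
tcp_rot: [0.664, 0.748, 0.0, 0.0]
force: [-2.5, -0.4, 8.1]
grip_width: 0.136
grip_force: 12.0
time_s: 38.3
tool_pos: [0.6834, 0.0092, 0.0308]
tcp_rot: [0.664, 0.748, -0.0, -0.0]
force: [-0.1, 0.1, 0.2]
grip_width: 0.235
grip_force: 0.0
time_s: 38.97
tool_pos: [0.6833, 0.0094, 0.2186]
tcp_rot: [0.664, 0.748, 0.0, 0.0]
force: [1.0, -0.6, -0.1]
grip_width: 0.233
grip_force: 0.0
time_s: 39.8
tool_pos: [0.5226, -0.2326, 0.2975]
tcp_rot: [0.665, 0.747, -0.0, 0.001]
force: [0.4, 0.2, -0.3]
grip_width: 0.236
grip_force: 0.0
```

View pics/end2.png

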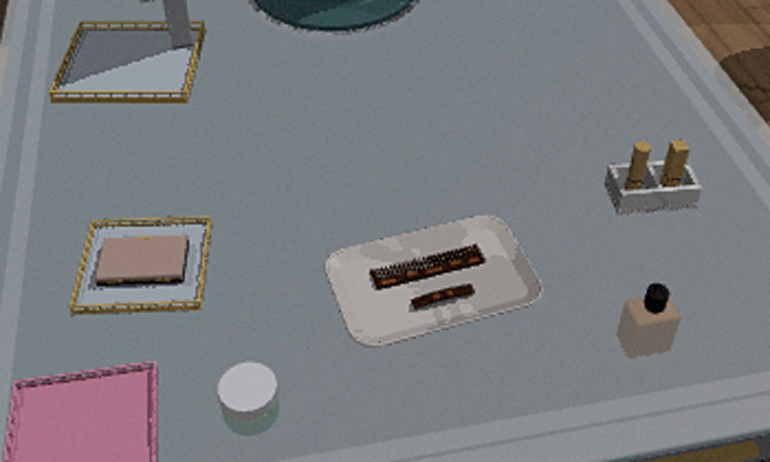

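View pics/end.png

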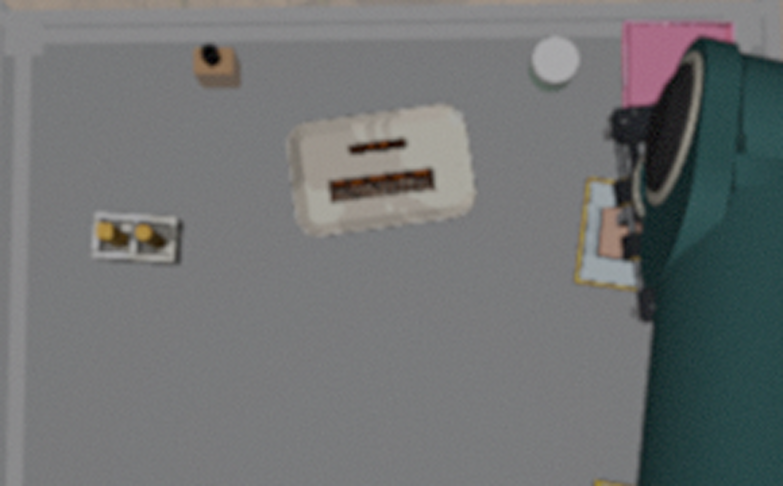

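Everything is in place. The comb (428,267) and barrette (442,297) lie side by side on the ceramic tray, both lipsticks stand upright in the wells (640,165 and 677,163), and the palette is inside the mirror tray (143,260). The perfume and jar haven't moved.

```bash
python3 -c "
from rig import *
print(hand_in())"
```

```text
the job is handed in; nothing more can be done
None
```

The job is handed in: the last pictures show the comb and barrette flat on the ceramic tray, a lipstick upright in each well, and the palette flat in the mirrored tray, with the perfume and jar where they were; no verdict came back.

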